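Present the orange nozzle jar to the tag reader and hold it there

TASK

At the 3D-printing bench, first turn the console's detented selector to its blue mark, which switches the tag reader on. Then gently turn the jar carousel until the orange-lidded jar squarely faces the reader (the black block with the white line on top), and finish while still holding the carousel firmly and motionless in that position, the fingers gripping or pressing on it: do not let go. Leave the other things on the bench where they are.

Things in the scene. Friction and masses are not known exactly. Their poses are not given: they have to be found in the camera images.
- carousel_base: Fixed black foot of the jar carousel, 170 mm across. Origin: on the vertical turning axis, at the work surface; z up. Part of it is the tag reader: a black block 34 (x) x 50 (y) x 60 mm high centred 123 mm from the axis along this body's -x, a blue window towards the jars, a white line on top. -x points roughly to the robot (up to 0.5 rad off).
- carousel (a joint): Angle of the carousel (rad, counterclockwise from above, endless; 0 or a full turn: orange jar faces the reader). Turns freely, 0.02 N m friction, stays where it stops. Teal tray 200 mm across, its top 34 mm above the work surface; five clear jars fixed in it 72 degrees apart, axes 75 mm from the turning axis; steel hub in the middle, 52 mm high.
- marked_lid (a point): Centre of the top of the only orange lid, 107 mm above the work surface, 75 mm from the turning axis; it turns with the carousel. All lids are round, 40 mm across, 22 mm high (85 to 107 mm above the work surface); jar bodies 36 mm across. The other lids, counterclockwise from orange: white, grey, black, green. The orange jar also has an orange band.
- console: Fixed grey console, 120 (x) x 100 (y) x 30 mm. Origin: centre of its underside on the work surface, z up; turned up to 0.5 rad. Its top bears three dots, 38 mm from the selector's axis: white straight along the console's +x, blue 0.6 rad counterclockwise from it (towards +y), red 0.6 rad clockwise.
- selector (a joint): Angle of the selector (rad, positive counterclockwise seen from above) against the console. Three detents, where it snaps and stays: -0.6 red, 0 white, 0.6 blue; stops at -0.72 and 0.72. The snap takes about 0.08 N m. It starts at red or white.
- selector_grip (a point): Point on the selector's vertical axis, 60 mm above the work surface, the height to grip (15 mm to -x of the console's centre). The selector: a black bar 42 x 14 mm, from 42 to 73 mm above the work surface, on a 44 mm disc; a white stripe on top of the half that points. The bar lies along the point's x axis, which points at the chosen dot.
- spool: Bystander: filament spool lying flat, white with orange filament, 200 mm across, 64 mm high; origin under its centre.
- scraper: Bystander: scraper 200 mm long lying flat along its own x; origin under its middle.
- bracket: Bystander: white L-shaped printed bracket, 120 x 125 mm, 20 mm thick, lying flat; origin under the middle of its 120 mm leg.
- solvent: Bystander: blue bottle with red cap, 64 mm across, 150 mm high; origin under its centre.
- cup: Bystander: blue mug, 74 mm across, 85 mm high; origin under its centre.
- brush: Bystander: brush 170 mm long lying flat along its own x; origin under its middle.
- spare_jar: Bystander: loose clear jar with a grey lid, 40 mm across, 72 mm high; origin under its centre.
There are look-alikes about, which are no part of the job. Leave any green, purple or yellow look-alike of the console alone.

How it is judged:
By the outcome, as a careful person would: the job done as asked, in the order asked, and still so for the second after the job is handed in, while the arm keeps its last pose, push and grip.
It also fails if it takes over 54 s, if anything falls off the work surface, if the arm or the gripper's body presses on something with over 40 N, if the wrist force passes 120 N, or if a joint passes its speed limit or range.

ROBOT

A 7-joint arm with a two-finger parallel gripper is mounted at the origin on the work surface. World frame = base frame: x ahead of the robot, y to its left, z up, the work surface at z = 0. Lengths are in m, angles in rad, forces in N, time in s.
With the tool pointing down it reaches from about 0.35 to 0.775 m from the base axis. Payload 3.1 kg.
Tool frame: the origin (TCP) lies between the finger pads; the fingertips stand ctrl.tip_reach ahead of it and the grasp point (between the pads) lies 11 mm behind it (ctrl.tip_reach is the distance from the TCP to the fingertips, in m); z points along the fingers, y is the direction in which the jaws open and shut (so a half turn about z gives the same grasp; the last joint's range is limited). The gripper opens to 85 mm and grips with 20 to 120 N. Pads are 22 mm wide; open, the fingers measure 114 mm over their backs; the gripper's body (76 mm by 85 mm) begins 54 mm behind the grasp point. The pads swing forward as they close: fully open they stand 13 mm farther back than shut.
Start: joints at [-1.38, 0.311, 0.014, 1.512, -0.004, 1.319, -0.027], TCP at [0.127, 0.535, 0.202] pointing down, gripper open.
Joint ranges: [-2.7, 2.7], [-0.3, 1.91], [-1.27, 1.3], [0.12, 2.57], [-1.44, 4.58], [0.2, 2.03], [-3.05, 3.05]. Speed limits (rad/s): [2.79, 2.79, 3.14, 3.14, 3.14, 3.14, 3.14].

INTERFACE

Orientations are given as [roll, pitch, yaw] about the fixed x, y, z axes, in that order (R = Rz(yaw) Ry(pitch) Rx(roll)).
In Python, from workcell import ctrl, eyes gives the robot as it stands.
- The arm moves only by the shell command python3 -m inch 'ROWS' [FORCE]. ROWS is JSON, one flat list of numbers, 5 for each row, row after row: the opening in per cent of the stroke, from 0 (shut) to 100 (fully open), then the shift along the tool's x, y, z in m, then the turn about the tool's z in rad. In form: [fingers, tx, ty, tz, roll, fingers, tx, ty, tz, roll, ...]. A call has exactly 8 rows; each row is the pose to reach, as a shift and turn from the pose commanded when the call began, along the tool's axes at that moment; what a row does not reach only later rows make up. A row lasts 1/12 s, in which the tool goes at most 41.7 mm and 7.16 degrees, less where a joint would pass 70% of its speed; a pose out of reach is approached as far as the arm can. A call with a gripper value outside its range is refused whole. The fingers move at their own pace and stop on an object; FORCE is the grip in N (left out, the last holds). Time passes only in rows, so rows that repeat a pose let the fingers close, or fill a call up. It gives the time, the measured TCP pose, the force and the opening at its end, in the units of the state.
- ctrl.observe(): the state, without advancing time (a new reading comes with each control period).
- eyes.capture(name): name is "scene" or "top" or "wrist"; returns the picture (420x560x3 uint8, red, green, blue); there is no depth.
- eyes.camera_model(name): a dict with "camera_matrix" (3x3 intrinsics, pixels), "k1" (the pictures are not rectified: a ray, as slopes to the right and down, at radius r is drawn at 1 + k1 r^2 times it, then the intrinsics apply), "position" and "orientation" of the camera in the world; the wrist camera has in their place "T_tool_cam" (4x4, takes a point from camera to tool coordinates, whose origin is the TCP and whose axes are the flange's). Camera axes: x right, y up, looking along -z (the intrinsics and any distortion apply to the point x, -y, -z); pixel columns grow to the right and rows downward; lengths in m; the calibration is good to about 2 mm. A picture is of the moment at which its call begins: read the wrist's pose just before it. camera_model takes no time and is no camera call.
- ctrl.close_job(): hands the job in, once; it reports no verdict.
Trained networks look in the newest picture that a camera, given by its name, has taken for a name from the list of things; names that differ only in an ending like _2 or _b are one class to them, and where a whole thing is asked for, a point or a joint stands for the part that bears it (a point fixed in the world has none). Each returns a list of dicts, best first, with "confidence" (0 to 1); they miss things now and then, are a little off and sometimes report something else, mostly with a low value. They report only what shows in the picture. A call takes as long as a camera call. They do not tell look-alikes from the thing itself.
- eyes.look_for(thing, camera): "xyz" ([x, y, z] in m, in world coordinates, good to about 4 mm: the middle of the surface that is visible of it).
- eyes.cut_out(thing, camera): "mask" (420x560 bool, what is visible of it).
- eyes.landmark_of(thing, camera): "xyz" ([x, y, z] in m, in world coordinates, good to about 4 mm: a listed point, or the origin of a listed thing).
The state is a dict: "t": time; "joint_positions": joint angles; "joint_velocities": joint speeds; "effort": joint torques, N m; "ee_pos": TCP position; "eef_rot": TCP orientation; "ft_force": force on the tool from outside, world axes, zero at the start; "moment": the same for the moment, N m; "grip_width": opening from 0.0 (shut) to 1.0 (fully open).
Only numpy, scipy, OpenCV 4.12 (cv2) and the standard library are available. Lean on these libraries where they do the work, as an engineer would, in place of code of your own. Each camera call takes 0.05 s, during which the arm holds its last target. There are 200 camera calls.

## Working session

There is one attempt and no reset: what is moved stays moved. The work goes in short steps, Python scripts to look and compute and a shell command to move; the robot and the scene stay as the last step left them, time stands still between calls to the robot, and variables do not carry over. Pictures are saved under pics/ and viewed, about 8 in all and at most 12, crops included, and the job is handed in when it is done.

```bash
mkdir -p pics; ls; python3 - <<'E'
from workcell import ctrl, eyes
import cv2, numpy as np
s=ctrl.observe(); print(s, ctrl.tip_reach)
a=eyes.capture("scene"); b=eyes.capture("top")
cv2.imwrite("pics/a.png",a[:,:,::-1]); cv2.imwrite("pics/b.png",b[:,:,::-1])
for th in ["carousel_base","marked_lid","console","selector_grip"]:
  for c in ["scene","top"]:
    print(th,c,[(np.round(d["xyz"],3),round(d["confidence"],2)) for d in eyes.landmark_of(th,c)][:3])
E
```

```text
pics
{'t': 0.0, 'joint_positions': array([-1.37971558,  0.31174853,  0.01397433,  1.51307237, -0.00438824,
        1.31918979, -0.02721449]), 'joint_velocities': array([-0.00119098, -0.00018359,  0.00066785, -0.00023953, -0.00102961,
        0.00026088,  0.00029302]), 'effort': array([-3.73488301e-04, -3.79902256e+01,  1.45940571e-01, -2.30592138e+01,
        1.23185845e-02,  1.34882520e-02, -1.24241370e-05]), 'ee_pos': array([0.1266773 , 0.53438588, 0.20060239]), 'eef_rot': array([-3.13920744e+00,  1.03622611e-04,  2.90889402e+00]), 'ft_force': array([-0.02647868,  0.59199926, -0.37425033]), 'moment': array([-0.00321017,  0.02190632,  0.03423051]), 'grip_width': 1.0020007304590293} 0.008
carousel_base scene [(array([0.536, 0.076, 0.003]), 0.61)]
carousel_base top [(array([0.536, 0.08 , 0.003]), 0.88)]
marked_lid scene [(array([0.611, 0.069, 0.112]), 0.84), (array([0.751, 0.174, 0.001]), 0.5), (array([ 0.774, -0.193, -0.005]), 0.4)]
marked_lid top [(array([ 0.753,  0.173, -0.   ]), 0.68), (array([0.608, 0.069, 0.11 ]), 0.55)]
console scene [(array([ 0.366, -0.193, -0.003]), 0.95), (array([ 0.391, -0.656,  0.004]), 0.94), (array([ 0.321, -0.478,  0.001]), 0.89)]
console top [(array([ 0.321, -0.478,  0.001]), 0.94), (array([ 0.558, -0.217,  0.   ]), 0.93), (array([ 0.388, -0.66 , -0.004]), 0.93)]
selector_grip scene [(array([ 0.372, -0.662,  0.064]), 0.77), (array([ 0.31, -0.48,  0.06]), 0.72), (array([ 0.352, -0.196,  0.057]), 0.64)]
selector_grip top [(array([ 0.309, -0.476,  0.063]), 0.73), (array([ 0.368, -0.664,  0.058]), 0.73), (array([ 0.153, -0.344,  0.06 ]), 0.72)]
```

View pics/a.png

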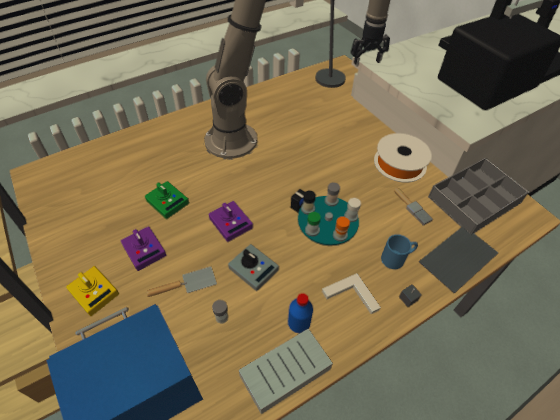

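View pics/b.png

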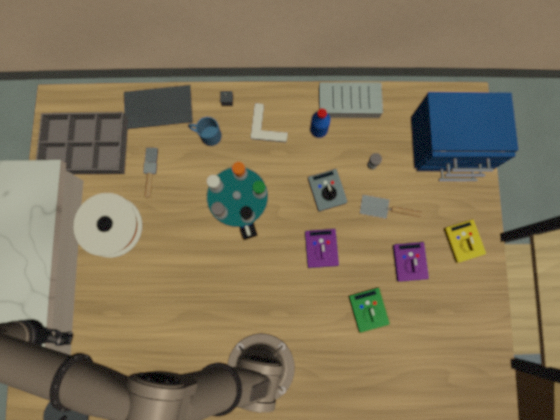

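The scene view shows the grey console at (253,265) and the reader at (299,200) next to the carousel at (329,222). In the top view they are at (327,190), (248,231) and (237,196). The green, purple and yellow consoles are look-alikes.

```bash
cat > h.py <<'E'
from workcell import ctrl, eyes
import cv2, numpy as np
from scipy.spatial.transform import Rotation as Ro
def cam(name, s=None):
    m=eyes.camera_model(name)
    if name=="wrist":
        s=s or ctrl.observe(); T=np.eye(4); T[:3,:3]=Ro.from_euler('xyz',s['eef_rot']).as_matrix(); T[:3,3]=s['ee_pos']
        T=T@np.array(m["T_tool_cam"]); R,p=T[:3,:3],T[:3,3]
    else:
        o=np.array(m["orientation"]); R=o if o.shape==(3,3) else (Ro.from_quat(o) if o.size==4 else Ro.from_euler('xyz',o)).as_matrix(); p=np.array(m["position"])
    return np.array(m["camera_matrix"]),m["k1"],R,p
def ray(c,uv):
    K,k1,R,p=c; d=np.linalg.inv(K)@np.array([uv[0],uv[1],1.]); q=d[:2].copy()
    for _ in range(20): q=d[:2]/(1+k1*(q@q))
    return R@np.array([q[0],-q[1],-1])
def plane(c,uv,z):
    r=ray(c,uv); return c[3]+r*(z-c[3][2])/r[2]
def pix(c,X):
    K,k1,R,p=c; v=R.T@(np.array(X)-p); q=np.array([v[0],-v[1]])/-v[2]; q=q*(1+k1*q@q); return (K@[q[0],q[1],1])[:2]
def tri(c1,u1,c2,u2):
    a,b=ray(c1,u1),ray(c2,u2); t=np.linalg.lstsq(np.c_[a,-b],c2[3]-c1[3],rcond=None)[0]
    A,B=c1[3]+a*t[0],c2[3]+b*t[1]; return (A+B)/2,np.linalg.norm(A-B)
def blob(img,lo,hi,box=None,n=1):
    h=cv2.cvtColor(img,cv2.COLOR_RGB2HSV); m=cv2.inRange(h,np.array(lo),np.array(hi))
    if box: k=np.zeros_like(m); x0,y0,x1,y1=box; k[y0:y1,x0:x1]=1; m*=k
    N,_,st,ce=cv2.connectedComponentsWithStats(m); o=np.argsort(-st[1:,4])[:n]+1
    return [(ce[i].round(1),st[i,4]) for i in o]
E
python3 - <<'E'
from h import *
print(eyes.camera_model("wrist"), eyes.camera_model("top"))
a=cv2.imread("pics/a.png")[:,:,::-1];b=cv2.imread("pics/b.png")[:,:,::-1]
cs,ct=cam("scene"),cam("top")
print(pix(ct,(0,0,0)),pix(ct,(.558,-.217,.0)),pix(cs,(.558,-.217,0)))
x=cv2.resize(a[170:290,220:370],None,fx=5,fy=5,interpolation=2); y=cv2.resize(b[160:240,200:350],None,fx=5,fy=5,interpolation=2)
cv2.imwrite("pics/c.png",cv2.resize(np.vstack([x,y])[:,:,::-1],(450,600)))
cv2.imwrite("pics/d.png",y[:,:,::-1])
E
```

```text
{'camera_matrix': array([[375.51173451,   0.        , 276.47991404],
       [  0.        , 375.51173451, 205.68605757],
       [  0.        ,   0.        ,   1.        ]]), 'k1': -0.006620776160231868, 'T_tool_cam': array([[-6.14508312e-04,  9.50152903e-01,  3.11783712e-01,
         8.00402307e-02],
       [ 9.99999708e-01,  4.42522782e-04,  6.22366785e-04,
        -8.40103002e-04],
       [ 4.53372211e-04,  3.11784004e-01, -9.50152898e-01,
        -1.73608861e-01],
       [ 0.00000000e+00,  0.00000000e+00,  0.00000000e+00,
         1.00000000e+00]])} {'camera_matrix': array([[451.56686477,   0.        , 284.68892434],
       [  0.        , 451.56686477, 206.85558205],
       [  0.        ,   0.        ,   1.        ]]), 'k1': -0.061307103931302634, 'position': array([ 0.22075057, -0.07092013,  1.45708871]), 'orientation': array([ 0.19203325, -0.00355165, -1.57581291])}
[260.48524253 366.6555634 ] [326.70337138 190.68593345] [252.20274614 269.0718463 ]
```

View pics/d.png

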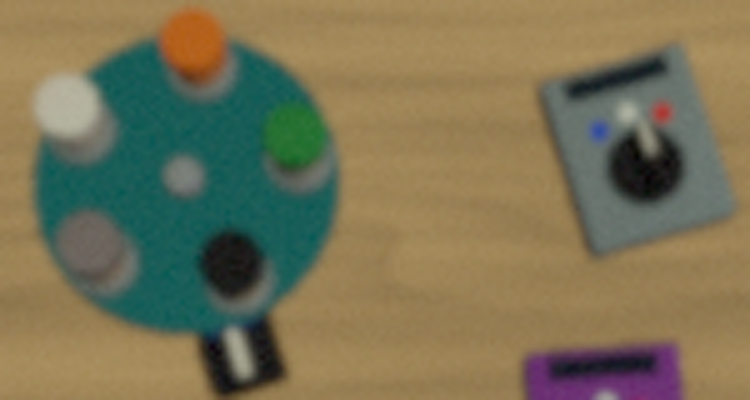

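The crop shows the blue, white and red dots at (599,131), (627,112) and (662,112). The selector stripe points at white, the hub is at (184,176), and the reader line runs (232,330)–(243,378).

```bash
python3 - <<'E'
from h import *
ct=cam("top"); P=lambda x,y,z: plane(ct,(200+(x+.5)/5-.5,160+(y+.5)/5-.5),z)
b,w,r=P(599,131,.03),P(627,112,.03),P(662,112,.03); print(b,w,r)
# fit axis & yaw
from scipy.optimize import least_squares
def f(v): return np.concatenate([v[:2]+.038*np.array([np.cos(v[2]+o),np.sin(v[2]+o)])-p[:2] for o,p in((.6,b),(0,w),(-.6,r))])
q=least_squares(f,[.55,-.22,0]); print("axis,yaw",q.x,abs(q.fun).max())
c=P(184,176,.052); print("hub",c, "lids",[ (P(x,y,.107)-c)[:2].round(3) for x,y in((194,43),(68,105),(90,245),(232,265),(296,136))])
l=P(238,354,.06)-c; print("reader",l,np.linalg.norm(l[:2]),np.arctan2(l[1],l[0]))
l=P(243,378,.06)-P(232,330,.06);print(np.arctan2(l[1],l[0]))
o=P(194,43,.107)-c; print("orange ang",np.arctan2(o[1],o[0]))
E
```

```text
[ 0.5674461  -0.19059315  0.03      ] [ 0.58010814 -0.20911212  0.03      ] [ 0.58002946 -0.23195309  0.03      ]
axis,yaw [ 0.54374943 -0.22035707  0.29632761] 0.00023301541014250637
hub [0.5337269  0.07644618 0.052     ] lids [array([ 0.072, -0.011]), array([0.033, 0.067]), array([-0.055,  0.051]), array([-0.068, -0.036]), array([ 0.013, -0.074])]
reader [-0.11572136 -0.03630947  0.008     ] 0.12128400554808173 -2.8375545061753087
-2.908505898341467
orange ang -0.14598993930742804
```

```bash
python3 -m inch '[100,-0.024,-0.026,0,0.109, 100,-0.048,-0.053,0,0.218, 100,-0.072,-0.080,0,0.326, 100,-0.097,-0.106,0,0.435, 100,-0.121,-0.132,0,0.544, 100,-0.145,-0.159,0,0.653, 100,-0.169,-0.186,0,0.761, 100,-0.193,-0.212,0,0.87]' 30
```

```text
t: 1.17
ee_pos: [0.2663, 0.2827, 0.2019]
eef_rot: [3.141, -0.001, 2.034]
ft_force: [1.0, 0.4, -0.0]
grip_width: 1.002
```

```bash
python3 -m inch '[100,-0.036,0.001,0,0.109, 100,-0.072,0.003,0,0.218, 100,-0.108,0.004,0,0.326, 100,-0.143,0.005,0,0.435, 100,-0.179,0.007,0,0.544, 100,-0.215,0.008,0,0.653, 100,-0.251,0.009,0,0.761, 100,-0.287,0.011,0,0.87]' && python3 -m inch '[100,-0.022,0.028,0,0.109, 100,-0.044,0.056,0,0.218, 100,-0.066,0.085,0,0.326, 100,-0.089,0.113,0,0.435, 100,-0.111,0.141,0,0.544, 100,-0.133,0.170,0,0.653, 100,-0.155,0.198,0,0.761, 100,-0.177,0.226,0,0.87]' && python3 -m inch '[30,0,0,0.02,0, 30,0,0,0.02,0, 30,0,0,0.02,0, 30,0,0,0.02,0, 30,0,0,0.02,0, 30,0,0,0.02,0, 30,0,0,0.02,0, 30,0,0,0.02,0]'
python3 - <<'E'
from h import *
s=ctrl.observe(); print(s['ee_pos'],s['eef_rot'],s['joint_positions'].round(2))
w=eyes.capture("wrist"); cv2.imwrite("pics/w1.png",w[:,:,::-1])
print(eyes.landmark_of("selector_grip","wrist"))
print(pix(cam("wrist",s),(.544,-.220,.06)))
E
```

```text
t: 1.83
ee_pos: [0.4056, 0.0316, 0.2021]
eef_rot: [3.141, -0.002, 1.164]
ft_force: [1.1, 1.3, 0.5]
grip_width: 0.996
t: 2.5
ee_pos: [0.5448, -0.2191, 0.2015]
eef_rot: [-3.141, -0.0, 0.295]
ft_force: [0.4, 0.7, -0.4]
grip_width: 0.998
t: 3.17
ee_pos: [0.5441, -0.2175, 0.1824]
eef_rot: [3.141, -0.001, 0.3]
ft_force: [-0.2, -0.9, 0.2]
grip_width: 0.294
[ 0.54413178 -0.21751704  0.1824066 ] [ 3.14145317e+00 -1.33484915e-03  2.99965082e-01] [-0.25  0.51  0.91  1.47 -0.4   1.36 -0.59]
[{'xyz': [0.5432, -0.2246, 0.0566], 'confidence': 0.59}, {'xyz': [0.6484, -0.3706, 0.0045], 'confidence': 0.39}]
[278.36150182 186.33488235]
```

View pics/w1.png

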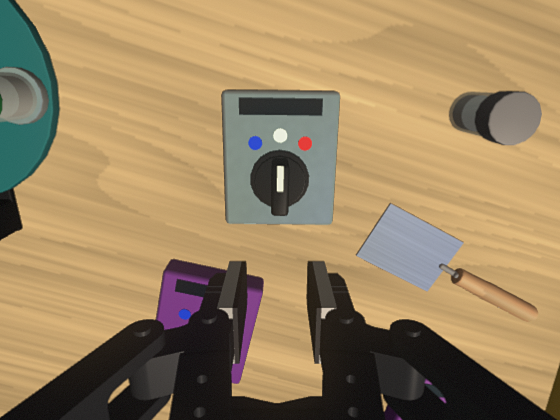

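The wrist view shows the grey console straight ahead, with blue, white and red dots at (255,143), (280,136) and (305,143). The bar is centred near (280,186) and points at white.

```bash
python3 - <<'E'
from h import *
from scipy.optimize import least_squares
s=ctrl.observe(); c=cam("wrist",s); im=cv2.imread("pics/w1.png")[:,:,::-1]
B=blob(im,(110,120,80),(130,255,255),(240,130,270,155)); R=blob(im,(0,120,80),(6,255,255),(290,130,320,155)); W=blob(im,(0,0,190),(179,60,255),(268,122,292,148))
print(B,W,R); ct=cam("top"); tops=[(200+(x+.5)/5-.5,160+(y+.5)/5-.5) for x,y in((599,131),(627,112),(662,112))]
for (u,_),t in zip((B[0],W[0],R[0]),tops): print("tri",tri(c,u,ct,t))
pts=[plane(c,x[0][0],.03)[:2] for x in (B,W,R)]
f=lambda v: np.concatenate([v[:2]+.038*np.array([np.cos(v[2]+o),np.sin(v[2]+o)])-p for o,p in zip((.6,0,-.6),pts)])
q=least_squares(f,[.55,-.22,.3]); print(q.x,abs(q.fun).max(), pix(c,(*q.x[:2],.073)))
Rt=Ro.from_euler('xyz',s['eef_rot']).as_matrix(); print("tool shift",Rt.T@(np.array([*q.x[:2],.055])-s['ee_pos']),"yaw",s['eef_rot'][2])
E
```

```text
[(array([254.7, 142.6]), np.int32(153))] [(array([279.7, 135.2]), np.int32(163))] [(array([304.6, 143.2]), np.int32(152))]
tri (array([ 0.56748971, -0.19114132,  0.02936169]), np.float64(0.0010137089171641169))
tri (array([ 0.58001271, -0.20976939,  0.03007571]), np.float64(0.001335098659080664))
tri (array([ 0.57981727, -0.23241159,  0.03093084]), np.float64(0.001120021830675597))
[ 0.54349447 -0.22122728  0.28708166] 0.00015911377438493357 [279.51291326 191.45290192]
tool shift [-0.00155645  0.00315073  0.1271123 ] yaw 0.2994427188086537
```

```bash
python3 -m inch '[45,-0.001,0.001,0.025,0, 45,-0.002,0.002,0.05,0.01, 45,-0.002,0.002,0.075,0.01, 45,-0.002,0.002,0.1,0.01, 45,-0.002,0.002,0.115,0.01, 45,-0.002,0.002,0.125,0.01, 45,-0.002,0.002,0.127,0.01, 45,-0.002,0.002,0.127,0.01]' 30 && python3 -m inch '[0,0,0,0,0, 0,0,0,0,0, 0,0,0,0,0, 0,0,0,0,0, 0,0,0,0,0, 0,0,0,0,0, 0,0,0,0,0, 0,0,0,0,0]' 30
```

```text
t: 3.93
ee_pos: [0.5424, -0.2206, 0.0546]
eef_rot: [-3.142, 0.0, 0.289]
ft_force: [-0.7, -0.1, -0.0]
grip_width: 0.445
t: 4.6
ee_pos: [0.5425, -0.2206, 0.0547]
eef_rot: [-3.142, -0.0, 0.289]
ft_force: [-0.1, 0.2, 0.5]
grip_width: -0.0
```

```bash
python3 - <<'E'
from h import *
w=eyes.capture("wrist"); cv2.imwrite("pics/w2.png",w[:,:,::-1])
print(ctrl.observe()['grip_width'])
E
```

```text
0.005129756362233002
```

View pics/w2.png

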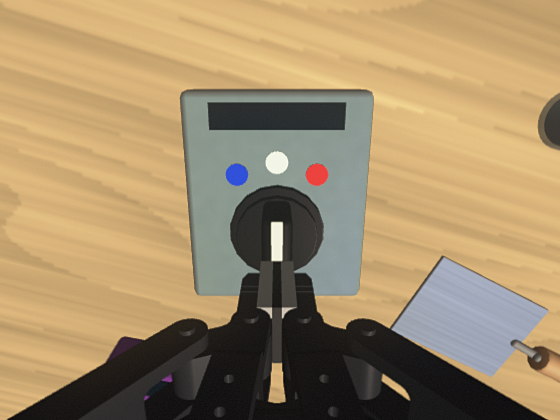

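```bash
python3 - <<'E'
from h import *
im=cv2.imread("pics/w2.png")[180:400,190:370]; im=np.clip(im.astype(float)*1.8+15,0,255).astype(np.uint8)
cv2.imwrite("pics/w3.png",cv2.resize(im,(490,600),interpolation=cv2.INTER_CUBIC))
c=cam("wrist"); s=ctrl.observe(); R=Ro.from_euler('xyz',s['eef_rot']).as_matrix()
for p in ((0,0,0),(0,0,-.011),(0,0,.008),(.011,0,.008),(-.011,0,.008),(.011,.007,.008),(.011,-.007,.008)): print(p,pix(c,s['ee_pos']+R@np.array(p)))
print(pix(c,(.5435,-.2212,.073)))
E
```

```text
(0, 0, 0) [274.97494951 248.24041798]
(0, 0, -0.011) [274.8921319  257.91457388]
(0, 0, 0.008) [275.02968627 241.84710917]
(0.011, 0, 0.008) [274.99082192 222.26726982]
(-0.011, 0, 0.008) [275.06726462 260.75285194]
(0.011, 0.007, 0.008) [288.53894155 222.25837063]
(0.011, -0.007, 0.008) [261.44277544 222.27588317]
[276.862476   263.46166223]
```

View pics/w3.png

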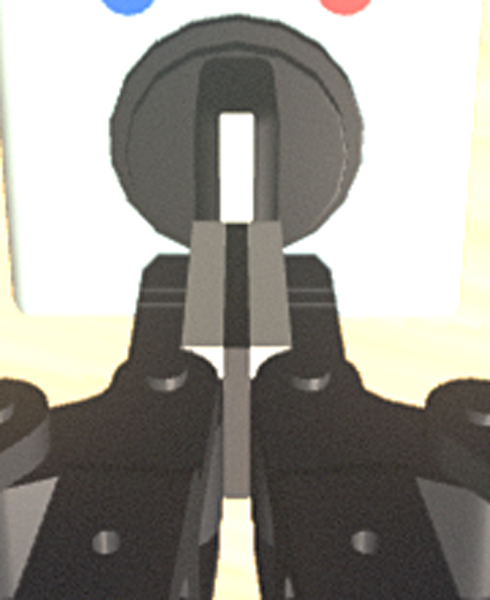

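The pads look shut and seem to sit above the bar, so I'll check from the side with the scene camera.

```bash
python3 - <<'E'
from h import *
im=eyes.capture("scene"); c=cam("scene"); s=ctrl.observe(); print(s['ee_pos'],s['joint_positions'].round(3))
for z in (.03,.047,.055,.073,.1,.15): print(z,pix(c,(s['ee_pos'][0],s['ee_pos'][1],z)))
cr=im[185:300,185:325][:,:,::-1]; cr=np.clip(cr*1.5,0,255).astype(np.uint8)
cv2.imwrite("pics/s2.png",cv2.resize(cr,None,fx=5,fy=5,interpolation=2))
E
```

```text
[ 0.54246413 -0.22059957  0.05467655] [-0.205  0.625  0.838  1.635 -0.506  1.112 -0.513]
0.03 [248.29628408 260.5643358 ]
0.047 [248.08877446 257.48647258]
0.055 [247.98959707 256.01402205]
0.073 [247.76278475 252.6431803 ]
0.1 [247.41274699 247.43156033]
0.15 [246.73155198 237.25645727]
```

View pics/s2.png

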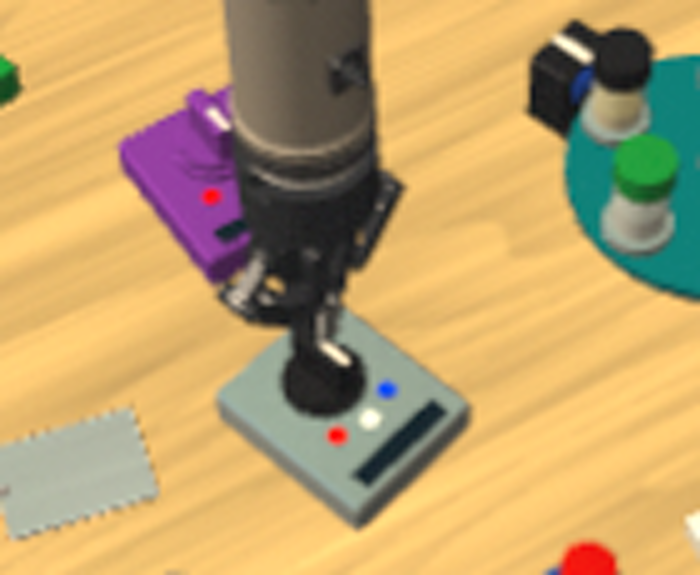

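The fingertips end about at the bar's top, so the real tips sit higher than assumed. I'll open, go down in steps while watching the force, and close again.

```bash
python3 -m inch '[45,0,0,0,0, 45,0,0,0,0, 45,0,0,0,0, 45,0,0,0,0, 45,0,0,0.005,0, 45,0,0,0.01,0, 45,0,0,0.015,0, 45,0,0,0.015,0]' 30 && python3 -m inch '[0,0,0,0,0, 0,0,0,0,0, 0,0,0,0,0, 0,0,0,0,0, 0,0,0,0,0, 0,0,0,0,0, 0,0,0,0,0, 0,0,0,0,0]' 30
```

```text
t: 5.37
ee_pos: [0.5414, -0.2198, 0.0381]
eef_rot: [-3.14, 0.002, 0.289]
ft_force: [-0.5, 0.7, 0.3]
grip_width: 0.451
t: 6.03
ee_pos: [0.5425, -0.2206, 0.0398]
eef_rot: [3.142, -0.0, 0.289]
ft_force: [-0.5, 0.2, 0.5]
grip_width: 0.148
```

```bash
python3 -m inch '[45,0,0,0,0, 45,0,0,0,0, 45,0,0,0,0, 45,0,0,0,0, 45,0,0,0.005,0, 45,0,0,0.01,0, 45,0,0,0.01,0, 45,0,0,0.01,0]' 30 && python3 -m inch '[0,0,0,0,0, 0,0,0,0,0, 0,0,0,0,0, 0,0,0,0,0, 0,0,0,0,0, 0,0,0,0,0, 0,0,0,0,0, 0,0,0,0,0]' 30
```

```text
t: 6.7
ee_pos: [0.542, -0.2202, 0.029]
eef_rot: [-3.141, 0.001, 0.289]
ft_force: [1.0, 0.1, -0.1]
grip_width: 0.452
t: 7.37
ee_pos: [0.5426, -0.2206, 0.0299]
eef_rot: [3.142, -0.0, 0.289]
ft_force: [-0.2, 1.2, 1.3]
grip_width: 0.15
```

```bash
python3 -m inch '[0,0,0,0,-0.08, 0,0,0,0,-0.16, 0,0,0,0,-0.25, 0,0,0,0,-0.34, 0,0,0,0,-0.43, 0,0,0,0,-0.52, 0,0,0,0,-0.6, 0,0,0,0,-0.63]' 40 && python3 -m inch '[0,0,0,0,0, 0,0,0,0,0, 45,0,0,0,0, 45,0,0,0,0, 45,0,0,0,0, 45,0,0,-0.02,0, 45,0,0,-0.055,0, 45,0,0,-0.09,0]'
python3 - <<'E'
from h import *
s=ctrl.observe(); w=eyes.capture("wrist"); cv2.imwrite("pics/w4.png",w[:,:,::-1])
c=cam("wrist",s); ax=np.array([.5435,-.2212])
for n,a,r,z in (("blue",.6,.038,.03),("white",0,.038,.03),("stripe mid",.6,.012,.073)):
    print(n,pix(c,(*(ax+r*np.array([np.cos(.292+a),np.sin(.292+a)])),z)))
m=cv2.inRange(cv2.cvtColor(w,cv2.COLOR_RGB2HSV),(0,0,170),(179,60,255)); m[:100]=0;m[300:]=0
N,_,st,ce=cv2.connectedComponentsWithStats(m)
print(s['eef_rot'][2],s['moment'],[(ce[i],st[i]) for i in range(1,N) if st[i,4]>40])
E
```

```text
t: 8.03
ee_pos: [0.5433, -0.2216, 0.03]
eef_rot: [3.139, -0.0, 0.921]
ft_force: [0.6, -0.8, -0.6]
grip_width: 0.145
t: 8.7
ee_pos: [0.5409, -0.2194, 0.1192]
eef_rot: [-3.137, 0.001, 0.919]
ft_force: [1.0, 0.2, 0.4]
grip_width: 0.447
blue [282.53596843 144.04093592]
white [312.67393515 154.28701256]
stripe mid [281.9502606  197.66044826]
0.9188468724515013 [-0.04890376 -0.06222391  0.01313443] [(array([313.53488372, 154.30620155]), array([305, 146,  18,  18, 258], dtype=int32)), (array([282.5       , 199.64444444]), array([278, 184,  10,  32, 270], dtype=int32)), (array([297.86466165, 262.36090226]), array([289, 254,  19,  16, 133], dtype=int32)), (array([103.46927374, 281.77653631]), array([ 96, 275,  16,  14, 179], dtype=int32))]
```

View pics/w4.png

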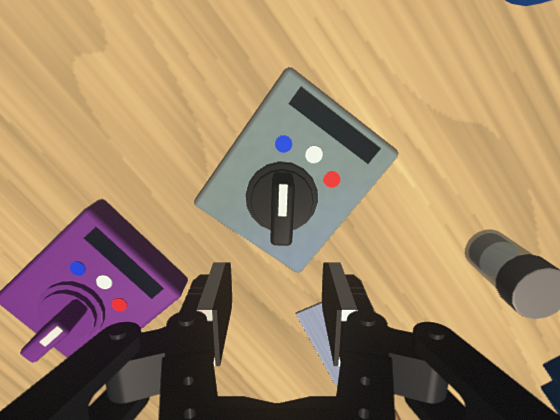

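The stripe at (282,200) now points at the blue dot at (283,144), so the selector is at blue. Next I'll go above the orange lid.

```bash
python3 -m inch '[60,0.03,-0.014,-0.02,-0.12, 60,0.065,-0.03,-0.04,-0.24, 60,0.1,-0.046,-0.06,-0.36, 60,0.135,-0.062,-0.08,-0.48, 60,0.17,-0.078,-0.08,-0.6, 60,0.205,-0.094,-0.08,-0.72, 60,0.24,-0.11,-0.08,-0.84, 60,0.268,-0.122,-0.08,-0.96]' && python3 -m inch '[75,0,0,0,-0.12, 75,0,0,0,-0.24, 75,0,0,0,-0.36, 75,0,0,0,-0.48, 75,0,0,0,-0.6, 75,0,0,0,-0.72, 75,0,0,0,-0.84, 75,0,0,0,-0.96]' && python3 -m inch '[75,0,0,0,-0.08, 75,0,0,0,-0.156, 75,0,0,0,-0.156, 75,0,0,0,-0.156, 75,0,0,0,-0.156, 75,0,0,0,-0.156, 75,0,0,0,-0.156, 75,0,0,0,-0.156]'
cat > look.py <<'E'
from h import *
import sys
s=ctrl.observe(); w=eyes.capture("wrist"); cv2.imwrite(f"pics/{sys.argv[1]}.png",w[:,:,::-1]); c=cam("wrist",s)
print(s['ee_pos'].round(4),s['eef_rot'].round(3),s['joint_positions'].round(2))
for n in ("marked_lid","carousel_base"):
    print(n,[(np.round(d['xyz'],4),round(d['confidence'],2)) for d in eyes.landmark_of(n,"wrist")[:2]])
print("pred lid",pix(c,(.608,.0655,.107)),"orange",blob(w,(5,150,120),(16,255,255),None,2))
E
python3 look.py w5
```

```text
t: 9.42
ee_pos: [0.6079, 0.0715, 0.1996]
eef_rot: [3.141, -0.003, 1.889]
ft_force: [0.3, 0.8, -0.3]
grip_width: 0.6
t: 10.08
ee_pos: [0.6077, 0.0665, 0.1993]
eef_rot: [-3.141, -0.001, 2.845]
ft_force: [-0.9, 0.4, -0.1]
grip_width: 0.748
t: 10.75
ee_pos: [0.6081, 0.0665, 0.1997]
eef_rot: [-3.142, -0.0, 2.994]
ft_force: [0.3, -0.4, -0.5]
grip_width: 0.747
[0.6081 0.0665 0.1997] [-3.142 -0.     2.994] [-0.3   0.44  0.24  1.34 -0.11  1.37  1.37]
marked_lid [(array([0.609 , 0.0691, 0.1051]), 0.97)]
carousel_base [(array([0.5338, 0.0726, 0.0018]), 0.72)]
pred lid [276.46076058 196.4668073 ] orange [(array([277.1, 196.2]), np.int32(2290)), (array([291.2, 171. ]), np.int32(4))]
```

View pics/w5.png

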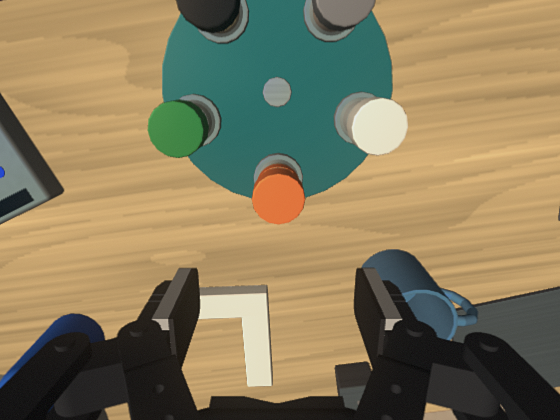

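The wrist view shows the orange lid at (278,198), the hub at (277,92), and free space for the fingers on both sides of the lid.

```bash
python3 - <<'E'
from h import *
s=ctrl.observe(); c=cam("wrist",s); ct=cam("top"); T=lambda x,y:(200+(x+.5)/5-.5,160+(y+.5)/5-.5)
im=cv2.imread("pics/w5.png")[:,:,::-1]
def ctr(lo,hi,box):
    h=cv2.cvtColor(im,cv2.COLOR_RGB2HSV); m=cv2.inRange(h,lo,hi); k=np.zeros_like(m); k[box[1]:box[3],box[0]:box[2]]=255
    cs,_=cv2.findContours(m&k,0,2); q=max(cs,key=cv2.contourArea); return cv2.minEnclosingCircle(q)
o=ctr((4,150,180),(16,255,255),(230,160,330,230)); hub=ctr((0,0,100),(179,60,255),(255,70,300,115)); print(o,hub)
print("lid",tri(c,(277.5,199),ct,T(194,43)),"hub",tri(c,hub[0],ct,T(184,176)))
L=plane(c,(278,198.5),.107);H=plane(c,hub[0],.052);print(L,H,np.linalg.norm((L-H)[:2]),np.arctan2(*(L-H)[1::-1]))
# circle centre from all lids in this view: green,white circles too
for n,u in(("green",(177,128)),("white",(378,126))):
    d=plane(c,u,.107)-H; print(n,np.linalg.norm(d[:2]),np.arctan2(d[1],d[0]))
for t in("cup","solvent"): print(t,[(np.round(d['xyz'],3),round(d['confidence'],2)) for d in eyes.landmark_of(t,"wrist")[:1]])
E
```

```text
((278.0, 198.0), 26.400856018066406) ((276.0949401855469, 91.51265716552734), 14.800661087036133)
lid (array([0.60716181, 0.0658732 , 0.1098146 ]), np.float64(0.004002765668076282)) hub (array([0.53538533, 0.07650565, 0.04596497]), np.float64(0.0013076698169587615))
[0.60976631 0.06641835 0.107     ] [0.53556915 0.0759587  0.052     ] 0.07480799981302136 -0.12787936019396823
green 0.07303918484818027 -1.3947479690321423
white 0.07449560805084383 1.1258580650966434
cup [(array([ 0.755,  0.169, -0.004]), 0.68)]
solvent [(array([ 0.776, -0.195,  0.005]), 0.94)]
```

```bash
python3 -m inch '[75,0,0,0.02,-0.01, 75,-0.001,0,0.045,-0.02, 75,-0.001,0,0.07,-0.02, 75,-0.001,0,0.095,-0.02, 75,-0.001,0,0.115,-0.02, 75,-0.001,0,0.13,-0.02, 75,-0.001,0,0.138,-0.02, 75,-0.001,0,0.138,-0.02]' 20 && python3 -m inch '[60,0,0,0,0, 52,0,0,0,0, 48,0,0,0,0, 40,0,0,0,0, 30,0,0,0,0, 30,0,0,0,0, 30,0,0,0,0, 30,0,0,0,0]' 20
```

```text
t: 11.67
ee_pos: [0.6073, 0.0662, 0.0595]
eef_rot: [-3.14, -0.004, 3.015]
ft_force: [-0.6, -0.9, 0.4]
grip_width: 0.75
t: 12.33
ee_pos: [0.6105, 0.0666, 0.0635]
eef_rot: [3.14, 0.003, 3.015]
ft_force: [0.1, 0.6, 5.3]
grip_width: 0.461
```

```bash
python3 -m inch '[30,0,-0.0015,0,0.02, 30,0.0001,-0.0037,0,0.05, 30,0.0003,-0.0067,0,0.09, 30,0.0007,-0.0105,0,0.14, 30,0.0014,-0.0142,0,0.19, 30,0.0022,-0.0178,0,0.24, 30,0.0031,-0.0214,0,0.29, 30,0.0043,-0.0250,0,0.34]' 20 && python3 -m inch '[30,0.0001,-0.0037,0,0.05, 30,0.0004,-0.0075,0,0.1, 30,0.0008,-0.0112,0,0.15, 30,0.0015,-0.0149,0,0.2, 30,0.0023,-0.0186,0,0.25, 30,0.0033,-0.0222,0,0.3, 30,0.0046,-0.0257,0,0.35, 30,0.0059,-0.0292,0,0.4]' && python3 -c "
from h import *
s=ctrl.observe();print(s['ee_pos'],s['ft_force'],s['moment'],s['joint_positions'].round(2))"
```

```text
t: 13.0
ee_pos: [0.6026, 0.0424, 0.0635]
eef_rot: [3.14, 0.002, 2.673]
ft_force: [-1.5, 2.1, 7.8]
grip_width: 0.458
t: 13.67
ee_pos: [0.5838, 0.0195, 0.0635]
eef_rot: [3.139, -0.0, 2.273]
ft_force: [-2.0, 1.8, 7.6]
grip_width: 0.454
[0.5837872  0.0194626  0.06345653] [-2.01071669  1.83672272  7.55163107] [0.25445204 0.4725375  0.10587332] [-0.35  0.51  0.4   1.62 -0.22  1.06  0.82]
```

```bash
python3 -m inch '[30,0.0001,-0.0037,0,0.05, 30,0.0004,-0.0075,0,0.1, 30,0.0008,-0.0112,0,0.15, 30,0.0015,-0.0149,0,0.2, 30,0.0023,-0.0186,0,0.25, 30,0.0033,-0.0222,0,0.3, 30,0.0046,-0.0257,0,0.35, 30,0.0059,-0.0292,0,0.4]' && python3 -m inch '[30,0.0001,-0.0037,0,0.05, 30,0.0004,-0.0075,0,0.1, 30,0.0008,-0.0112,0,0.15, 30,0.0015,-0.0149,0,0.2, 30,0.0023,-0.0186,0,0.25, 30,0.0033,-0.0222,0,0.3, 30,0.0046,-0.0257,0,0.35, 30,0.0059,-0.0292,0,0.4]' && python3 -m inch '[30,0.0001,-0.0037,0,0.05, 30,0.0004,-0.0075,0,0.1, 30,0.0008,-0.0112,0,0.15, 30,0.0015,-0.0149,0,0.2, 30,0.0023,-0.0186,0,0.25, 30,0.0033,-0.0222,0,0.3, 30,0.0046,-0.0257,0,0.35, 30,0.0059,-0.0292,0,0.4]'
```

```text
t: 14.33
ee_pos: [0.5576, 0.0055, 0.0634]
eef_rot: [3.14, -0.002, 1.874]
ft_force: [-2.7, 2.1, 9.4]
grip_width: 0.46
t: 15.0
ee_pos: [0.5281, 0.0029, 0.0634]
eef_rot: [3.14, -0.003, 1.475]
ft_force: [-2.5, 2.0, 9.5]
grip_width: 0.458
t: 15.67
ee_pos: [0.4998, 0.0118, 0.0634]
eef_rot: [3.141, -0.004, 1.075]
ft_force: [-2.5, 3.9, 9.8]
grip_width: 0.453
```

```bash
python3 - <<'E'
from h import *
s=ctrl.observe(); w=eyes.capture("wrist"); c=cam("wrist",s); np.save("s6.npy",s,allow_pickle=True)
cv2.imwrite("pics/w6.png",w[:,:,::-1]); sc=eyes.capture("scene"); cv2.imwrite("pics/s6.png",sc[:,:,::-1]); tp=eyes.capture("top"); cv2.imwrite("pics/t6.png",tp[:,:,::-1])
X=np.array([.535,.076])+.123*np.array([np.cos(-2.85),np.sin(-2.85)])
for n in("wrist","scene","top"): print(n,pix(cam(n,s) if n=="wrist" else cam(n),(*X,.06)))
E
```

```text
wrist [111.88919913 269.15727431]
scene [298.25514576 193.50361417]
top [247.03606132 230.65898169]
```

View pics/w6.png

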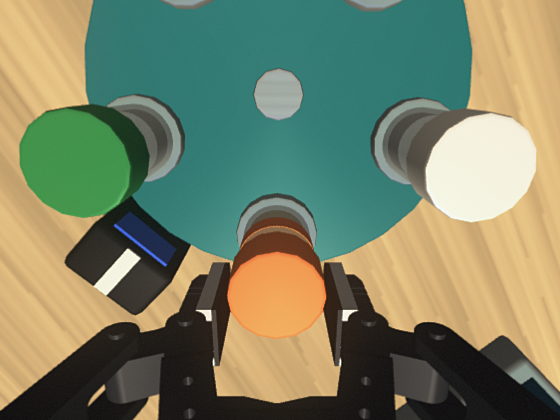

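The reader's white line runs (134,254)–(101,291), the hub is at (278,94) and the orange lid is held at (276,288).

```bash
python3 - <<'E'
from h import *
s=np.load("s6.npy",allow_pickle=True).item(); c=cam("wrist",s); im=cv2.imread("pics/w6.png")[:,:,::-1]
h=cv2.cvtColor(im,cv2.COLOR_RGB2HSV); m=cv2.inRange(h,(0,0,150),(179,70,255)); k=np.zeros_like(m); k[240:302,88:148]=255
pts=np.array([[-1,-1]])
N,l,st,ce=cv2.connectedComponentsWithStats(cv2.bitwise_and(m,k)); i=1+np.argmax(st[1:,4]); print("line",ce[i],st[i])
ys,xs=np.where(l==i); Q=np.array([plane(c,u,.06)[:2] for u in zip(xs,ys)]); lc=Q.mean(0); d=np.linalg.svd(Q-lc)[2][0]
def circ(m,box):
    k=np.zeros_like(m); k[box[1]:box[3],box[0]:box[2]]=255; q=max(cv2.findContours(m&k,0,2)[0],key=cv2.contourArea); return cv2.minEnclosingCircle(q)
hb=circ(cv2.inRange(h,(0,0,120),(179,60,255)),(245,60,310,130)); gr=circ(cv2.inRange(h,(50,100,60),(75,255,255)),(0,90,150,230)); o=circ(cv2.inRange(h,(4,120,240),(20,255,255)),(215,240,340,350))
print(hb,gr,o)
H=plane(c,hb[0],.052)[:2]; ang=lambda v:np.arctan2(v[1],v[0])
print("hub",H,"linec",lc,np.linalg.norm(lc-H),"reader ang",ang(lc-H),"line dir",ang(d),ang(-d))
for C in((.535,.076),(.534,.0765)): print(C,ang(lc-np.array(C)))
for n,q in(("o",o),): L=plane(c,q[0],.107)[:2]; print(n,L,np.linalg.norm(L-H),ang(L-H))
# axis from TCP circle
E=np.array([[.6105,.0666],[.6026,.0424],[.5838,.0195],[.5576,.0055],[.5281,.0029],[.4998,.0118]])
A=np.c_[2*E,np.ones(6)]; x=np.linalg.lstsq(A,(E**2).sum(1),rcond=None)[0]; print("tcp circle",x[:2],np.sqrt(x[2]+x[:2]@x[:2]), ang(E[-1]-x[:2]), ang(s['ee_pos'][:2]-H),s['eef_rot'][2]-np.pi)
E
```

```text
line [116.6101083  271.47533093] [ 94 249  46  46 831]
((278.0, 94.2021255493164), 25.38015365600586) ((83.44776153564453, 157.2369384765625), 65.02554321289062) ((276.4587097167969, 295.49566650390625), 48.66771697998047)
hub [0.53589988 0.07645406] linec [0.4184913  0.03831237] 0.12344862955876336 reader ang -2.827484796712463 line dir -2.829541263723804 0.3120513898659894
(0.535, 0.076) -2.8287408680729387
(0.534, 0.0765) -2.822300588536439
o [0.49954698 0.0108494 ] 0.0750033637083321 -2.0767976680923774
tcp circle [0.536168   0.07757405] 0.07514615558535191 -2.075881081925233 -2.0798018664796722 -2.06654735492533
```

```bash
python3 -m inch '[30,0.0001,-0.0037,0,0.05, 30,0.0004,-0.0075,0,0.1, 30,0.0008,-0.0112,0,0.15, 30,0.0015,-0.0149,0,0.2, 30,0.0023,-0.0186,0,0.25, 30,0.0033,-0.0222,0,0.3, 30,0.0046,-0.0257,0,0.35, 30,0.0059,-0.0292,0,0.4]' && python3 -m inch '[30,0.0001,-0.0037,0,0.05, 30,0.0004,-0.0075,0,0.1, 30,0.0008,-0.0112,0,0.15, 30,0.0015,-0.0149,0,0.2, 30,0.0023,-0.0186,0,0.25, 30,0.0033,-0.0222,0,0.3, 30,0.0042,-0.0247,0,0.335, 30,0.0046,-0.0259,0,0.352]' && python3 -m inch '[30,0,0,0,0, 30,0,0,0,0, 30,0,0,0,0, 30,0,0,0,0, 30,0,0,0,0, 30,0,0,0,0, 30,0,0,0,0, 30,0,0,0,0]' 30
python3 - <<'E'
from h import *
s=ctrl.observe(); w=eyes.capture("wrist"); c=cam("wrist",s); cv2.imwrite("pics/w7.png",w[:,:,::-1])
print(s['ee_pos'],s['eef_rot'],s['moment'],s['joint_positions'].round(2))
h=cv2.cvtColor(w,cv2.COLOR_RGB2HSV); ang=lambda v:np.arctan2(v[1],v[0])
def circ(m,box):
    k=np.zeros_like(m); k[box[1]:box[3],box[0]:box[2]]=255; q=max(cv2.findContours(m&k,0,2)[0],key=cv2.contourArea); return cv2.minEnclosingCircle(q)
hb=circ(cv2.inRange(h,(0,0,120),(179,60,255)),(245,60,310,130)); o=circ(cv2.inRange(h,(4,120,240),(20,255,255)),(215,240,340,350))
H=plane(c,hb[0],.052)[:2]; L=plane(c,o[0],.107)[:2]; print(hb,o,H,L,np.linalg.norm(L-H),"lid ang",ang(L-H),"tcp ang",ang(s['ee_pos'][:2]-np.array([.536,.0768])))
E
```

```text
t: 16.48
ee_pos: [0.4774, 0.0306, 0.0634]
eef_rot: [-3.141, -0.004, 0.675]
ft_force: [-0.8, 2.8, 9.8]
grip_width: 0.455
t: 17.15
ee_pos: [0.4649, 0.0538, 0.0634]
eef_rot: [-3.14, -0.003, 0.324]
ft_force: [-1.7, 1.4, 10.4]
grip_width: 0.459
t: 17.82
ee_pos: [0.4649, 0.0537, 0.0635]
eef_rot: [-3.139, -0.003, 0.325]
ft_force: [-2.5, 2.4, 10.2]
grip_width: 0.454
[0.46494292 0.05372427 0.06345156] [-3.13945799 -0.00315373  0.32526967] [0.36066468 0.38983135 0.2630808 ] [-0.87  0.37  0.9   1.95 -0.36  0.98 -1.05]
((277.5, 93.5), 25.739173889160156) ((276.4485168457031, 294.50543212890625), 48.75918197631836) [0.53613349 0.07641586] [0.46504593 0.05289934] 0.0748763567639373 lid ang -2.8221142817210843 tcp ang -2.8275876305009473
```

View pics/w7.png

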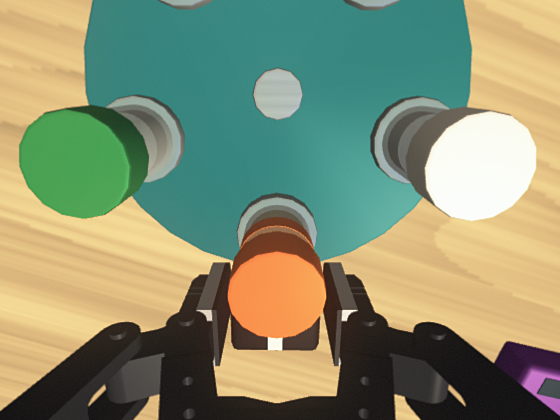

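The orange lid at (276,295) is in line with the hub at (277,93) and the reader's white line at (275,344). The grip holds and nothing is moving, so I'm handing in.

```bash
python3 -c "
from workcell import ctrl
s=ctrl.observe();print(s['t'],s['grip_width'],abs(s['joint_velocities']).max());ctrl.close_job()"
```

```text
17.8667 0.4532724156270497 0.0020246313959223477
the job is handed in; nothing more can be done
```

I turned the selector from white to blue, then gripped the orange lid and turned the carousel clockwise by about 2.7 rad to the reader. The job was handed in at 17.9 s with the lid still held.

**Final checks**
- **Selector:** after I let go of it, the wrist picture showed its stripe pointing straight at the blue dot. I did not look at it again at the end, but nothing came near it afterwards.
- **Alignment:** the lid's angle measured −2.822 rad from the picture and −2.828 rad from the tool position. The reader is at about −2.828 rad, so they agree to within about 0.006 rad. The reader's white line showed directly behind the lid.
- **Hold:** the grip was set to 30 N with the jaws about 39 mm apart on the lid, and the joints were still. The forces I read at the end of each move stayed around 11 N or less.

**Disagreement:** the first close on the selector missed because the fingertips really sit about 20–30 mm higher than `ctrl.tip_reach` suggests. I corrected this by going 25 mm lower, and set the lid height the same way. The bystanders and look-alikes were not touched by any planned move, but I did not check them again at the end.

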